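Hold a sample slide flush on a tilted viewing stage

ROBOT

A 6-joint arm with a two-finger parallel gripper is mounted at the origin on a cart in front of the work surface, level with it; the furniture and walls round the work are solid. World frame = base frame: x ahead of the robot, y to its left, z up, the work surface at z = 0. Lengths are in m, angles in rad, forces in N, time in s.
With the tool pointing down it reaches from about 0.3 to 0.95 m from the base axis. Payload 3.1 kg.
Tool frame: the origin (TCP) lies at the very end of the fingers, on their centre line; the grasp point (between the pads) lies 19 mm behind it; z points along the fingers, y is the line along which they close (so a half turn about z gives the same grasp; the last joint's range is limited). The gripper opens to 85 mm and grips with 20 to 120 N. Pads are 22 mm wide; open, the fingers measure 114 mm over their backs; the gripper's body (76 mm by 85 mm) begins 54 mm behind the grasp point. The pads swing forward as they close: fully open they stand 13 mm farther back than shut.
Start: joints at [1.239, 0.308, 1.634, -0, 1.2, -0.07], TCP at [0.162, 0.604, 0.231] pointing down, gripper open.
Joint ranges: [-3.06, 3.06], [-0.79, 1.96], [0.05, 2.63], [-1.19, 4.34], [0.05, 2.64], [-2.94, 2.94]. Speed limits (rad/s): [2.79, 2.79, 3.14, 3.14, 3.14, 3.14].

INTERFACE

Orientations are given as a unit quaternion [x, y, z, w].
In Python, from station import robot gives the robot as it stands.
- The arm moves only by the tool move_arm, never from a script. Its argument "moves" is a list of rows, each a list of 7 numbers: the opening, from -1 (shut) to 1 (fully open), then the shift along the tool's x, y, z in cm, then the turn, a rotation vector about the tool's x, y, z in degrees. A call has 1 to 8 rows; each row shifts and turns the commanded pose from where the row before left it, along the tool's axes as they then stand; what a row does not reach is not made up. A row lasts 1/12 s, in which the tool goes at most 41.7 mm and 7.16 degrees, less where a joint would pass 70% of its speed; a pose out of reach is approached as far as the arm can. A call is refused whole if a number of a shift passes 4.17 or a number of a turn 7.16, either way. A call with a gripper value outside its range is refused whole. The fingers move at their own pace and stop on an object; the grip force is fixed at half the most. Time passes only in rows, so rows that do not move let the fingers close. It gives the time, the measured TCP pose, the force, the opening and the grip force at its end, in the units of the state.
- robot.observe(): the state, without advancing time (a new reading comes with each control period).
- robot.capture(name): name is "scene" or "top" or "wrist"; returns the picture (400x640x3 uint8, blue, green, red); there is no depth.
- robot.camera_params(name): a dict with "fovy" (degrees; the focal length in pixels is half the picture's height over the tangent of half this angle, whatever the lens; pixels are square), "cx", "cy" (the principal point, pixels), "world_to_cam" (4x4, takes a point from world to camera coordinates). Camera axes: x right, y down, z forward; pixel columns grow to the right and rows downward; lengths in m; the calibration is good to about 2 mm. A picture is of the moment at which its call begins: read the wrist's pose just before it. camera_params takes no time and is no camera call; for the wrist camera it gives the pose at the moment of the call.
- robot.sign_off(): hands the job in; it is judged then, once.
The state is a dict: "time": time; "joint_pos": joint angles; "joint_velocities": joint speeds; "tau": joint torques, N m; "tcp_pos": TCP position; "ee_rot": TCP orientation; "force": force on the tool from outside, world axes, zero at the start; "wrist_torque": the same for the moment, N m; "finger_gap": finger opening in m; "grasp_force": force on a finger pad.
Only numpy, scipy, OpenCV 4.12 (cv2) and the standard library are available. Lean on these libraries where they do the work, as an engineer would, in place of code of your own. Each camera call takes 0.05 s, during which the arm holds its last target. There are 200 camera calls.

TASK

Pick up the framed glass sample slide by its orange fin, tilt it to match the sloped white face of the viewing stage, and hold it flat and flush over the middle of the green window with its long side running up the slope, pressing gently (always well under 20 N) so that the sprung face gives a few millimetres but does not bottom out. Leave the timer, the green tube rack, the petri dish and the bottle with the orange cap where they are. Finish while still gripping the slide and pressing it there: do not let go.

Things in the scene. Friction and masses are not known exactly. Their poses are not given: they have to be found in the camera images.
- slide: Glass sample slide in an aluminium frame, 76 x 40 x 5 mm (x, y, z), about 80 g, flat and loose on the worktop. Origin at the centre of its flat underside, x along its long side, z out of its top. A dark bar (16 mm in x, full width) crosses the middle, its top 9 mm above the underside; on it stands the orange grip fin. The two ends are equivalent.
- slide_fin (a point): Centre of the top of the orange grip fin, 43 mm above the slide's underside, over its centre; same axes as the slide. The fin is upright, 24 mm long in x and 12 mm thick in y, from 9 to 43 mm height; grip it across its thickness (along y).
- stage: Viewing stage, fixed to the worktop: dark foot 150 x 130 x 12 mm and two aluminium cheeks that stay below the face. Origin under the centre of the foot, z up. It carries the sloped white face; the slope differs every time, about 15 to 34 degrees, and keeps its angle by a stiff hinge; the low edge is on the robot's side.
- stage_face (a point): Centre of the outer surface of the sloped white face, middle of its green window (56 x 24 mm). z is the outward normal of the face, x runs up the slope, y is level. The face is 104 mm (x) by 76 mm (y), solid and smooth over the window too, its centre about 0.10 m above the worktop. The point moves with the sprung face.
- stage_plate (a joint): How far the sprung face is pressed in along its own normal, m: 0 at rest, bottoms out at 0.014. It begins to give at about 2 N and then yields 1 mm for every 0.8 N.
- timer: Flat white lab timer, 68 x 68 x 21 mm, a bystander; origin under its centre.
- microtube_rack: Green rack for small tubes, 66 x 105 x 34 mm, a bystander; origin under its centre.
- petri: Petri dish, 89 mm across, 15 mm high, a bystander; origin under its centre.
- orange_bottle: Bottle with orange cap, 61 mm across, 132 mm high, a bystander; origin under its centre.
Things that resemble listed ones, but are neither listed nor needed, are in the scene too. What is shaped like the slide but blue or purple is not meant.

How it is judged:
By the outcome, as a careful person would: the job done as asked, in the order asked, and still so for the second after the job is handed in, while the arm keeps its last pose, push and grip.
It also fails if it takes over 53 s, if anything falls off the work surface, if the arm or the gripper's body presses on something with over 40 N, if the wrist force passes 120 N, or if a joint passes its speed limit or range.

## Working session

There is one attempt and no reset: what is moved stays moved. The work goes in short steps, Python scripts to look and compute and a tool call to move; the robot and the scene stay as the last step left them, time stands still between calls to the robot, and variables do not carry over. Pictures are saved under pics/ and viewed, at most 10 in all, crops included, and the job is handed in when it is done.

Besides the shell and the picture viewer there is one more tool, called after ">>>" by a JSON object that holds its "op" and its "data". move_arm: Moves the arm, as the interface text tells. Its arguments: {"type":"object","properties":{"moves":{"type":"array"}},"required":["moves"]}

```bash
mkdir -p pics; python3 - <<'E'
from station import robot
import cv2,numpy as np
for n in("scene","top"):
    cv2.imwrite(f"pics/{n}0.png",robot.capture(n)); p=robot.camera_params(n); print(n,p["fovy"],p["cx"],p["cy"],np.round(p["world_to_cam"],3).tolist())
E
```

```text
scene 57.01948419425495 322.2076097043776 196.81477375099485 [[0.906, -0.424, 0.007, -0.473], [-0.179, -0.398, -0.9, 0.178], [0.384, 0.814, -0.436, 0.84], [0.0, 0.0, 0.0, 1.0]]
top 53.805669018128256 310.03025723427066 204.86717593077756 [[-0.024, -1.0, -0.009, 0.053], [-0.992, 0.025, -0.122, 0.539], [0.122, 0.006, -0.992, 1.106], [0.0, 0.0, 0.0, 1.0]]
```

View pics/scene0.png

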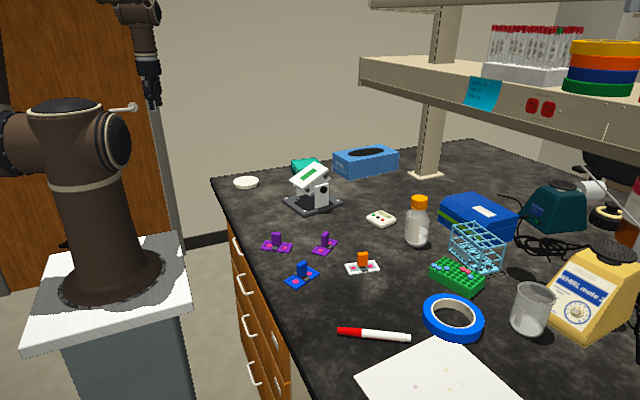

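View pics/top0.png

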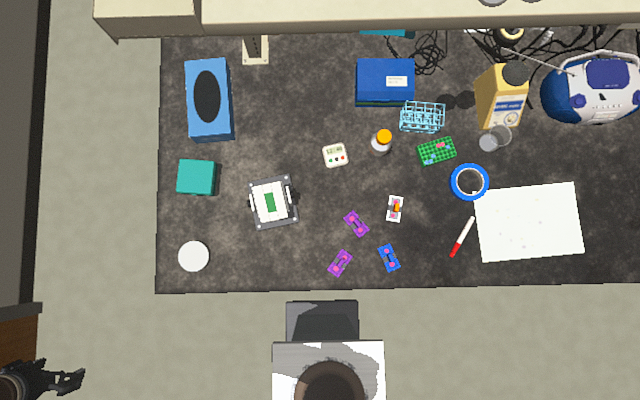

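Scene: the slide with the white frame and orange fin is at scene (362,263) / top (396,208). The look-alikes are purple at top (356,223) and (340,263), and blue at top (389,258), so they are not meant. The stage is at top (271,202) / scene (311,188). I'll confirm with an enlarged crop and take measurements.

```bash
cat > h.py <<'E'
import cv2,numpy as np
from station import robot
from scipy.spatial.transform import Rotation as R
class Cam:
    def __init__(s,n,p=None):
        p=p or robot.camera_params(n); s.f=200/np.tan(np.radians(p["fovy"]/2)); s.c=np.array([p["cx"],p["cy"]]); s.T=np.array(p["world_to_cam"]); s.o=-s.T[:3,:3].T@s.T[:3,3]
    def ray(s,uv):
        d=s.T[:3,:3].T@np.append((np.array(uv)-s.c)/s.f,1); return d/np.linalg.norm(d)
    def plane(s,uv,z): d=s.ray(uv); return s.o+d*(z-s.o[2])/d[2]
    def px(s,P): q=s.T[:3,:3]@np.array(P)+s.T[:3,3]; return s.c+s.f*q[:2]/q[2]
def tri(a,ua,b,ub):
    da,db=a.ray(ua),b.ray(ub); k=np.linalg.lstsq(np.c_[da,-db],b.o-a.o,rcond=None)[0]
    p,q=a.o+k[0]*da,b.o+k[1]*db; return (p+q)/2,np.linalg.norm(p-q)
def blobs(im,lo,hi,box=None,amin=20):
    m=cv2.inRange(cv2.cvtColor(im,cv2.COLOR_BGR2HSV),lo,hi)
    if box: k=np.zeros_like(m); x0,y0,x1,y1=box; k[y0:y1,x0:x1]=255; m&=k
    cs=cv2.findContours(m,cv2.RETR_EXTERNAL,cv2.CHAIN_APPROX_NONE)[0]
    return sorted([c for c in cs if cv2.contourArea(c)>amin],key=cv2.contourArea,reverse=True)
def cen(c): m=cv2.moments(c); return np.array([m["m10"],m["m01"]])/m["m00"]
E
python3 - <<'E'
from h import *
s=cv2.imread("pics/scene0.png");t=cv2.imread("pics/top0.png")
cr=lambda im,x,y,k:cv2.resize(im[y-30:y+30,x-40:x+40],None,fx=5,fy=5,interpolation=cv2.INTER_CUBIC)
cv2.imwrite("pics/crop.png",np.vstack([np.hstack([cr(s,362,264,5),cr(t,396,208,5)]),np.hstack([cr(s,312,188,5),cr(t,271,202,5)])]))
S,T=Cam("scene"),Cam("top")
gs=blobs(s,(45,80,60),(80,255,255),(285,155,335,215));gt=blobs(t,(45,80,60),(80,255,255),(245,175,300,235))
for n,im,g,C in(("s",s,gs,S),("t",t,gt,T)): print(n,[(cv2.contourArea(c),cen(c).round(1),cv2.boxPoints(cv2.minAreaRect(c)).round(1).tolist()) for c in g[:2]])
print("window",tri(S,cen(gs[0]),T,cen(gt[0])))
os=blobs(s,(5,150,100),(20,255,255),(340,240,385,285),5);ot=blobs(t,(5,150,80),(20,255,255),(380,190,412,226),5)
print("fin",[(cen(c),cv2.contourArea(c)) for c in os],[(cen(c),cv2.contourArea(c)) for c in ot],tri(S,cen(os[0]),T,cen(ot[0])))
w=blobs(t,(0,0,150),(180,60,255),(380,190,412,226)); 
pts=np.vstack(w+ot); r=cv2.minAreaRect(pts);b=cv2.boxPoints(r);print(b.tolist(),[T.plane(q,.004).round(3) for q in b])
E
```

```text
s [(49.0, array([307.9, 174. ]), [[299.79998779296875, 177.6999969482422], [313.79998779296875, 167.10000610351562], [316.1000061035156, 170.1999969482422], [302.0, 180.6999969482422]])]
t [(125.5, array([270. , 201.9]), [[263.8999938964844, 193.6999969482422], [271.70001220703125, 191.89999389648438], [276.0, 210.10000610351562], [268.20001220703125, 211.89999389648438]])]
window (array([0.54295633, 0.14853707, 0.1021076 ]), np.float64(0.00012381086809427628))
fin [(array([362.15272727, 258.3830303 ]), 137.5)] [(array([394.76388889, 208.27777778]), 12.0)] (array([ 0.52729985, -0.20661625,  0.02371612]), np.float64(0.003868267831130169))
[[384.9837951660156, 220.1027374267578], [389.0702819824219, 194.22166442871094], [403.2432556152344, 196.45948791503906], [399.1567687988281, 222.34056091308594]] [array([ 0.493, -0.179,  0.004]), array([ 0.57 , -0.195,  0.004]), array([ 0.562, -0.237,  0.004]), array([ 0.486, -0.221,  0.004])]
```

View pics/crop.png

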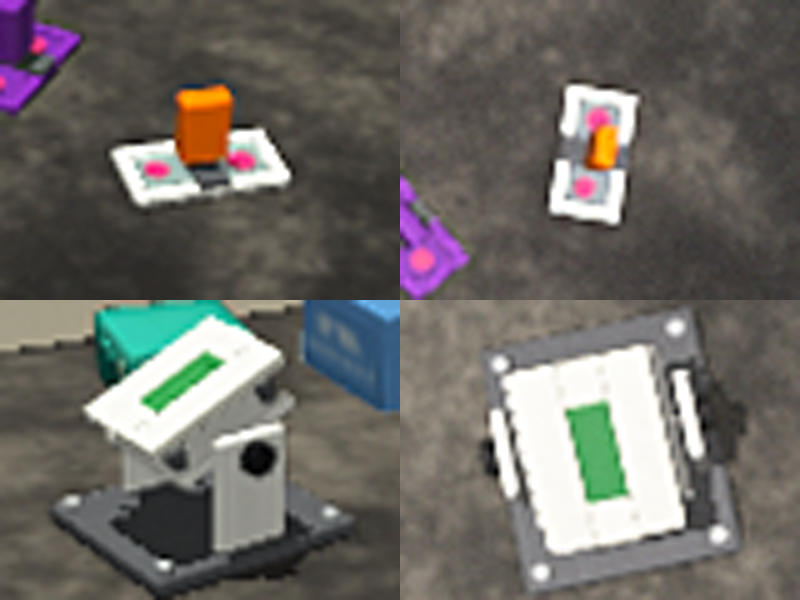

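The crop confirms it: white/aluminium frame, dark bar and orange fin at top (396,208), measuring 78x43 mm at (0.528,-0.208). The stage window centre is at height 0.102, as expected. The stage face rises away from the robot. I'll refine the stage with the wrist camera on the way.

```bash
cat >> h.py <<'E'
def plan(pos,rot=None,n=None):
    "print tool-frame shift (cm) and turn (deg) from the measured pose"
    o=robot.observe(); A=R.from_quat(o["ee_rot"]); d=A.inv().apply(np.array(pos)-o["tcp_pos"])*100
    rv=np.degrees((A.inv()*rot).as_rotvec()) if rot is not None else np.zeros(3)
    k=n or int(np.ceil(max(np.linalg.norm(d)/4.1,np.linalg.norm(rv)/7.1,1)))
    print("total",d.round(2),rv.round(2),"rows",k,"per row",(d/k).round(3),(rv/k).round(3),"t",o["time"])
def down(yaw): # tool z down, tool y (closing) at given world yaw
    y=np.array([np.cos(yaw),np.sin(yaw),0]);z=np.array([0,0,-1.]);return R.from_matrix(np.c_[np.cross(y,z),y,z])
E
python3 - <<'E'
from h import *
o=robot.observe();print(R.from_quat(o["ee_rot"]).as_matrix().round(3).tolist(),o["finger_gap"],o["time"])
W=robot.camera_params("wrist");print(W["fovy"],W["cx"],W["cy"]);T=np.array(W["world_to_cam"])
Ct=np.eye(4);Ct[:3,:3]=R.from_quat(o["ee_rot"]).as_matrix();Ct[:3,3]=o["tcp_pos"];print((T@Ct).round(3).tolist())
plan([.40,.16,.33],R.from_quat(o["ee_rot"]))
y=np.radians(-12)
for q in(y+np.pi/2,y-np.pi/2): print(np.degrees((R.from_quat(o["ee_rot"]).inv()*down(q)).as_rotvec()))
E
```

```text
[[-0.966, 0.259, -0.001], [0.259, 0.966, -0.002], [0.0, -0.002, -1.0]] 0.08548976371806452 0.1
70.99120156521735 321.8774484997328 197.22347189168224
[[-0.001, 1.0, 0.0, -0.0], [-0.961, -0.001, -0.277, 0.028], [-0.277, -0.0, 0.961, 0.156], [0.0, 0.0, 0.0, 1.0]]
total [-34.5  -36.64  -9.91] [0. 0. 0.] rows 13 per row [-2.654 -2.818 -0.763] [0. 0. 0.] t 0.1
[-0.12072218 -0.01039753 -3.00024855]
[-1.60638400e-02  1.86511776e-01  1.76999653e+02]
```

```bash
python3 - <<'E'
from h import *
plan([.44,.23,.24],down(np.radians(78)),12)
E
```

```text
total [-36.55 -28.82  -0.93] [-0.12 -0.01 -3.  ] rows 12 per row [-3.046 -2.402 -0.077] [-0.01  -0.001 -0.25 ] t 0.1
```

>>> {"op": "move_arm", "data": {"moves": [[1,-3.05,-2.4,-0.08,0,0,-0.25],[1,-3.05,-2.4,-0.08,0,0,-0.25],[1,-3.05,-2.4,-0.08,0,0,-0.25],[1,-3.05,-2.4,-0.08,0,0,-0.25],[1,-3.05,-2.4,-0.08,0,0,-0.25],[1,-3.05,-2.4,-0.08,0,0,-0.25],[1,-3.05,-2.4,-0.08,0,0,-0.25],[1,-3.05,-2.4,-0.08,0,0,-0.25]]}}

```text
time: 0.77
tcp_pos: [0.352, 0.3561, 0.2373]
ee_rot: [0.113, 0.994, -0.0, -0.0]
force: [0.6, 1.2, -0.4]
finger_gap: 0.0854
grasp_force: 0.0
```

>>> {"op": "move_arm", "data": {"moves": [[1,-3.05,-2.4,-0.08,0,0,-0.25],[1,-3.05,-2.4,-0.08,0,0,-0.25],[1,-3.05,-2.4,-0.08,0,0,-0.25],[1,-3.05,-2.4,-0.08,0,0,-0.25],[1,0,0,0,0,0,0],[1,0,0,0,0,0,0]]}}

```text
time: 1.27
tcp_pos: [0.4505, 0.2359, 0.2405]
ee_rot: [0.107, 0.994, -0.0, -0.0]
force: [0.1, 0.4, -0.0]
finger_gap: 0.0856
grasp_force: 0.0
```

```bash
python3 - <<'E'
from h import *
import pickle
p=robot.camera_params("wrist");im=robot.capture("wrist");cv2.imwrite("pics/w1.png",im);pickle.dump(p,open("w1.pkl","wb"))
o=robot.observe();print(o["tcp_pos"],o["ee_rot"])
plan([.47,.09,.24],down(np.radians(78)))
E
```

```text
[0.44948758 0.23696847 0.24037901] [ 1.05744693e-01  9.94393043e-01 -3.58103248e-05 -7.31526573e-04]
total [ -5.1  -13.94   0.03] [-0.01 -0.08 -0.14] rows 4 per row [-1.274 -3.484  0.008] [-0.003 -0.021 -0.035] t 1.3167
```

View pics/w1.png

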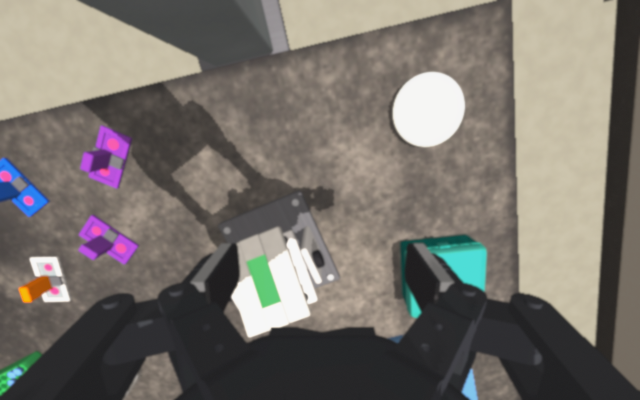

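The wrist view shows the stage below centre, with its window at (263,281) and the left finger close to the face's lower-left corner. I'll take a second view from farther ahead and to the right.

```bash
python3 - <<'E'
from h import *
plan([.57,.08,.25],down(np.radians(78)),6)
E
```

```text
total [-15.08 -12.81  -0.98] [-0.01 -0.08 -0.14] rows 6 per row [-2.514 -2.135 -0.164] [-0.002 -0.014 -0.023] t 1.3167
```

>>> {"op": "move_arm", "data": {"moves": [[1,-2.5,-2.1,-0.16,0,0,0],[1,-2.5,-2.1,-0.16,0,0,0],[1,-2.5,-2.1,-0.16,0,0,0],[1,-2.5,-2.1,-0.16,0,0,0],[1,-2.5,-2.1,-0.16,0,0,0],[1,-2.5,-2.1,-0.16,0,0,0],[1,0,0,0,0,0,0],[1,0,0,0,0,0,0]]}}

```text
time: 1.98
tcp_pos: [0.5701, 0.0838, 0.25]
ee_rot: [0.105, 0.994, 0.0, -0.001]
force: [-0.6, 0.4, -0.4]
finger_gap: 0.0857
grasp_force: 0.0
```

```bash
python3 - <<'E'
from h import *
import pickle
p=robot.camera_params("wrist");im=robot.capture("wrist");cv2.imwrite("pics/w2.png",im);pickle.dump(p,open("w2.pkl","wb"))
o=robot.observe();print(o["tcp_pos"],o["ee_rot"])
A=Cam(0,pickle.load(open("w1.pkl","rb")));B=Cam(0,p);print(B.px([.543,.1485,.102]),B.px([.528,-.208,.0]))
plan([.55,.22,.25],down(np.radians(78)),4)
E
```

```text
[0.56925701 0.0845402  0.24981966] [ 1.04193670e-01  9.94556441e-01  3.36941689e-04 -1.02574206e-03]
[377.93247732 147.08083234] [116.56062157 181.98522504]
total [ 4.69 12.85 -0.  ] [ 0.03 -0.12  0.04] rows 4 per row [ 1.173e+00  3.213e+00 -1.000e-03] [ 0.007 -0.03   0.01 ] t 2.0333
```

View pics/w2.png

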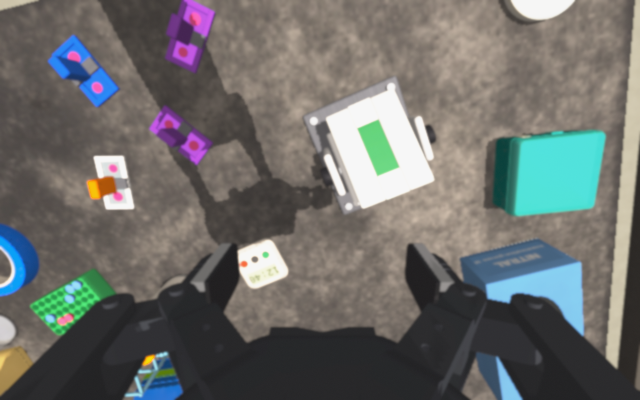

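The whole face is visible, with the window at (378,147) and face corners around (327,105), (400,91), (433,180) and (359,207). I'll take one more view from the left for a wide baseline.

>>> {"op": "move_arm", "data": {"moves": [[1,0.9,3.7,0,0,0,0],[1,0.9,3.7,0,0,0,0],[1,0.9,3.7,0,0,0,0],[1,0.9,3.7,0,0,0,0],[1,0.9,3.7,0,0,0,0],[1,0,0,0,0,0,0],[1,0,0,0,0,0,0]]}}

```text
time: 2.62
tcp_pos: [0.562, 0.2774, 0.25]
ee_rot: [0.101, 0.995, -0.0, -0.001]
force: [0.1, -1.0, 0.4]
finger_gap: 0.0856
grasp_force: 0.0
```

```bash
cat > face.py <<'E'
from h import *
import pickle
p=robot.camera_params("wrist");im=robot.capture("wrist");cv2.imwrite("pics/w3.png",im);pickle.dump(p,open("w3.pkl","wb"))
def quad(c): # 4 corners by line fits to the sides
    h=cv2.convexHull(c); e=.03*cv2.arcLength(h,True)
    q=cv2.approxPolyDP(h,e,True)[:,0].astype(float)
    if len(q)!=4: print("n",len(q)); q=cv2.boxPoints(cv2.minAreaRect(c))
    P=c[:,0].astype(float);L=[]
    for i in range(4):
        a,b=q[i],q[(i+1)%4];u=(b-a)/np.linalg.norm(b-a);t=(P-a)@u;d=np.abs((P-a)@[-u[1],u[0]]);n=np.linalg.norm(b-a)
        s=P[(d<2.)&(t>.12*n)&(t<.88*n)].astype(np.float32);v=cv2.fitLine(s,cv2.DIST_HUBER,0,.01,.01).ravel();L.append((np.array([-v[1],v[0]]),np.array([-v[1],v[0]])@v[2:]))
    return np.array([np.linalg.solve([L[i-1][0],L[i][0]],[L[i-1][1],L[i][1]]) for i in range(4)])
cams,W,F=[],[],[]
for n in("2","3"):
    C=Cam(0,pickle.load(open(f"w{n}.pkl","rb")));im=cv2.imread(f"pics/w{n}.png");g=C.px([.543,.1485,.102]);x,y=g.astype(int)
    box=(max(x-75,0),max(y-75,0),x+75,y+75)
    im4=cv2.resize(im,None,fx=4,fy=4,interpolation=cv2.INTER_CUBIC);b4=[4*v for v in box]
    gc=min(blobs(im4,(45,80,60),(80,255,255),b4,800),key=lambda c:np.linalg.norm(cen(c)/4-g));q=quad(gc)
    m=cv2.inRange(cv2.cvtColor(im4,cv2.COLOR_BGR2HSV),(0,0,185),(180,35,255));m=cv2.morphologyEx(m,cv2.MORPH_OPEN,np.ones((9,9)))
    k=[c for c in cv2.findContours(m,cv2.RETR_EXTERNAL,cv2.CHAIN_APPROX_NONE)[0] if cv2.pointPolygonTest(c,tuple(cen(gc)),False)>0]
    fq=quad(k[0]) if k else None
    up=lambda q:(q+.5)/4-.5
    def order(q):
        w=np.array([C.plane(v,.1)[:2] for v in q]);a=np.arctan2(*(w-w.mean(0)).T[::-1])-np.radians(13);return q[np.argsort(np.mod(a,2*np.pi))] # hiL,loL,loR,hiR
    print(n,g.round(1),order(up(q)).round(1).tolist(),None if fq is None else order(up(fq)).round(1).tolist())
    cams.append(C);W.append(order(up(q)));F.append(order(up(fq)) if fq is not None else None)
for nm,Q in(("win",W),("face",F)):
    if any(q is None for q in Q): continue
    P=[tri(cams[0],a,cams[1],b) for a,b in zip(*Q)];e=[r[1] for r in P];P=np.array([r[0] for r in P]);c=P.mean(0)
    x=(P[0]+P[3]-P[1]-P[2])/2;y=(P[0]+P[1]-P[2]-P[3])/2;nrm=np.cross(x,y);nrm/=np.linalg.norm(nrm)
    print(nm,P.round(4).tolist(),"err",np.round(e,4),"c",c.round(4),"L",np.linalg.norm(x),np.linalg.norm(y),"slope x",np.degrees(np.arcsin(x[2]/np.linalg.norm(x))),"n tilt",np.degrees(np.arccos(nrm[2])),"az n",np.degrees(np.arctan2(-nrm[1],-nrm[0])),"az x",np.degrees(np.arctan2(x[1],x[0])),"az y",np.degrees(np.arctan2(y[1],y[0]))-90,"y lvl",np.degrees(np.arcsin(y[2]/np.linalg.norm(y))))
# slide fin
E
python3 face.py
```

```text
n 5
2 [377.9 147.1] [[397.8999938964844, 166.3000030517578], [377.5, 119.5999984741211], [357.79998779296875, 128.6999969482422], [377.3999938964844, 174.8000030517578]] [[443.5, 177.1999969482422], [406.20001220703125, 74.69999694824219], [318.20001220703125, 113.5], [355.29998779296875, 212.89999389648438]]
3 [200.5 191.9] [[214.89999389648438, 212.0], [200.1999969482422, 165.89999389648438], [182.8000030517578, 173.39999389648438], [196.5, 219.10000610351562]] None
win [[0.5643, 0.1628, 0.1152], [0.5165, 0.1537, 0.0946], [0.5209, 0.1325, 0.0942], [0.5682, 0.1414, 0.1152]] err [0.0005 0.0002 0.0004 0.0001] c [0.5425 0.1476 0.1048] L 0.052691067469968315 0.021696162186537422 slope x 23.286672620784746 n tilt 23.292867165485717 az n 12.170045163011006 az x 10.77204350036371 az y 11.029526258449906 y lvl 0.49097228654287756
```

```bash
python3 - <<'E'
import cv2,numpy as np
a=cv2.imread("pics/w2.png")[70:220,300:450];b=cv2.imread("pics/w3.png")[115:265,115:265]
cv2.imwrite("pics/c23.png",cv2.resize(np.hstack([a,b]),None,fx=2.6,fy=2.6,interpolation=cv2.INTER_CUBIC))
E
```

```text
(no output)
```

View pics/c23.png

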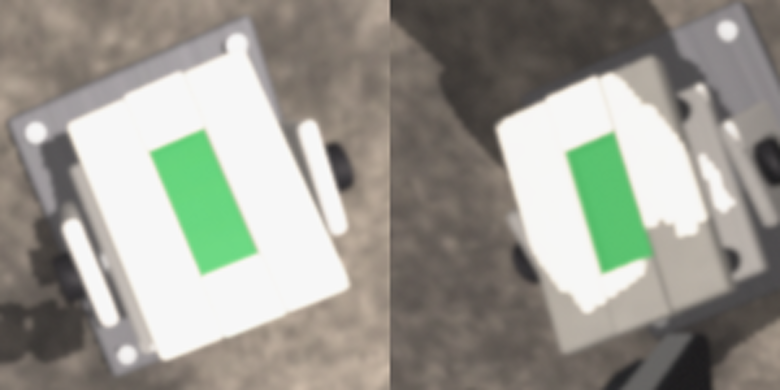

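Both crops show the face with a shadow on the right-hand one. Corners at 2.6x: left crop (68,126), (240,52), (349,288), (163,360); right crop (497,127), (655,57), (732,292), (565,353). I'll triangulate these and average them with the window.

```bash
python3 - <<'E'
from h import *
import pickle
A,B=[Cam(0,pickle.load(open(f"w{n}.pkl","rb"))) for n in"23"]
a=np.array([[349,288],[240,52],[68,126],[163,360]])/2.6+[300,70]-.3; b=(np.array([[732,292],[655,57],[497,127],[565,353]])-[390,0])/2.6+[115,115]-.3
P=[tri(A,u,B,v) for u,v in zip(a,b)];e=[r[1] for r in P];P=np.array([r[0] for r in P]);x=(P[0]+P[3]-P[1]-P[2])/2;y=(P[0]+P[1]-P[2]-P[3])/2;n=np.cross(x,y);n/=np.linalg.norm(n)
d=np.degrees
print(P.round(4).tolist(),np.round(e,4),P.mean(0),np.linalg.norm(x),np.linalg.norm(y),"slope",d(np.arcsin(x[2]/np.linalg.norm(x))),d(np.arccos(n[2])),"az",d(np.arctan2(x[1],x[0])),d(np.arctan2(-n[1],-n[0])),d(np.arctan2(y[1],y[0]))-90,"lvl",y[2])
# slide fin from w2 + top plane
im=cv2.imread("pics/w2.png")
o=blobs(im,(5,150,100),(20,255,255),(75,165,135,205),5);w=blobs(im,(0,0,150),(180,60,255),(80,145,140,215))
r=cv2.minAreaRect(np.vstack(w));bx=cv2.boxPoints(r);g=np.array([A.plane(q,.004) for q in bx]);print("slide",g.round(3).tolist(),g.mean(0))
plan([.60,-.19,.16],down(np.radians(78)))
E
```

```text
[[0.5839, 0.1934, 0.1239], [0.4906, 0.1755, 0.0818], [0.5045, 0.1024, 0.0854], [0.5965, 0.1199, 0.1241]] [0.001  0.0001 0.001  0.0005] [0.54390236 0.14779854 0.10377395] 0.10264381930443389 0.07450979388089402 slope 23.197964632769146 23.250210866588933 az 10.842133725548274 6.779177077547644 10.24056161020286 lvl -0.0019321163047326256
slide [[0.486, -0.222, 0.004], [0.486, -0.178, 0.004], [0.57, -0.195, 0.004], [0.57, -0.242, 0.004]] [ 0.5280981  -0.20928087  0.004     ]
total [-13.16 -44.81   9.03] [-0.07 -0.08  0.27] rows 12 per row [-1.096 -3.734  0.752] [-0.006 -0.006  0.022] t 2.6667
```

Slope is 23.2°, azimuth about 10.9°, face centre (0.543,0.148,0.104), measured size 103x75 (true 104x76), so it is consistent. Next I'll hover over the slide.

```bash
python3 - <<'E'
from h import *
plan([.528,-.208,.12],down(np.radians(78)),14)
E
```

```text
total [ -6.48 -48.03  13.04] [-0.07 -0.08  0.27] rows 14 per row [-0.463 -3.431  0.932] [-0.005 -0.005  0.019] t 2.6667
```

>>> {"op": "move_arm", "data": {"moves": [[0,-0.46,-3.43,0.93,0,0,0],[0,-0.46,-3.43,0.3,0,0,0],[0,-0.46,-3.43,0.3,0,0,0],[0,-0.46,-3.43,0.4,0,0,0],[0,-0.46,-3.43,0.9,0,0,0],[0,-0.46,-3.43,0.9,0,0,0],[0,-0.46,-3.43,0.9,0,0,0],[0,-0.46,-3.43,1.2,0,0,0]]}}

```text
time: 3.33
tcp_pos: [0.5426, -0.0048, 0.1925]
ee_rot: [0.105, 0.994, -0.0, 0.001]
force: [0.9, 0.4, -0.1]
finger_gap: 0.0426
grasp_force: 0.0
```

>>> {"op": "move_arm", "data": {"moves": [[0,-0.46,-3.43,1.2,0,0,0],[0,-0.46,-3.43,1.2,0,0,0],[0,-0.46,-3.43,1.2,0,0,0],[0,-0.46,-3.43,1.2,0,0,0],[0,-0.46,-3.43,1.2,0,0,0],[0,-0.46,-3.43,1.2,0,0,0],[0,0,0,0,0,0,0],[0,0,0,0,0,0,0]]}}

```text
time: 4.0
tcp_pos: [0.5257, -0.2112, 0.1193]
ee_rot: [0.107, 0.994, 0.0, -0.001]
force: [-0.2, 1.3, -0.1]
finger_gap: 0.0429
grasp_force: 0.0
```

```bash
python3 - <<'E'
from h import *
p=robot.camera_params("wrist");im=robot.capture("wrist");cv2.imwrite("pics/w4.png",im);C=Cam(0,p)
o=robot.observe();print(o["tcp_pos"],o["ee_rot"],o["finger_gap"])
oc=blobs(im,(5,150,100),(20,255,255),(200,50,440,300),30)
for c in oc[:2]: r=cv2.minAreaRect(c);b=cv2.boxPoints(r);print(cen(c),b.round(1).tolist(),[C.plane(q,.043).round(4).tolist() for q in b])
w=blobs(im,(0,0,150),(180,60,255),(200,50,440,300),30)
b=cv2.boxPoints(cv2.minAreaRect(np.vstack(w[:2])));g=np.array([C.plane(q,.005) for q in b]);print([cv2.contourArea(c) for c in w],g.round(4).tolist(),g.mean(0))
E
```

```text
[ 0.52641498 -0.21008585  0.1198761 ] [ 1.05924871e-01  9.94373797e-01  4.54369832e-04 -6.83502123e-04] 0.04272286272124386
[325.09464508 203.17268576] [[317.0, 187.0], [332.0, 187.0], [332.0, 220.0], [317.0, 220.0]] [[0.5095, -0.2115, 0.043], [0.512, -0.1998, 0.043], [0.5397, -0.2055, 0.043], [0.537, -0.2177, 0.043]]
[1187.5, 367.0] [[0.4877, -0.2185, 0.005], [0.4957, -0.1819, 0.005], [0.5703, -0.1964, 0.005], [0.5616, -0.236, 0.005]] [ 0.52879957 -0.20820669  0.005     ]
```

View pics/w4.png

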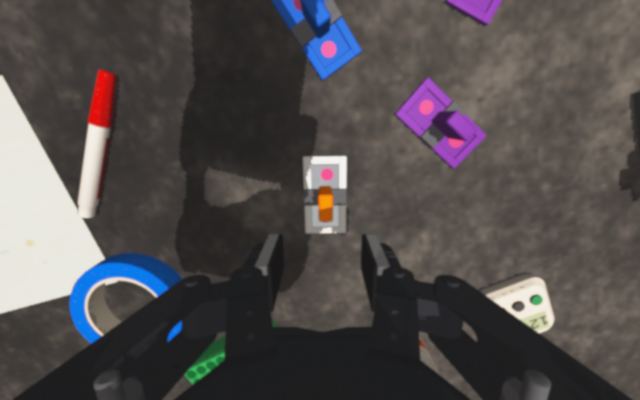

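The slide sits centred between the fingers at (325,195), aligned with the tool, in a white frame with an orange fin. I'll descend now.

>>> {"op": "move_arm", "data": {"moves": [[0,-0.15,0.2,2.0,0,0,0],[0,0,0,2.5,0,0,0],[0,0,0,2.5,0,0,0],[0,0,0,1.5,0,0,0],[0,0,0,1.2,0,0,0],[0,0,0,1.0,0,0,0],[0,0,0,0,0,0,0],[0,0,0,0,0,0,0]]}}

```text
time: 4.72
tcp_pos: [0.5299, -0.2075, 0.0134]
ee_rot: [0.104, 0.995, 0.0, 0.0]
force: [-0.1, 0.2, 0.3]
finger_gap: 0.0425
grasp_force: 0.0
```

>>> {"op": "move_arm", "data": {"moves": [[-1,0,0,0,0,0,0],[-1,0,0,0,0,0,0],[-1,0,0,0,0,0,0],[-1,0,0,0,0,0,0],[-1,0,0,0,0,0,0],[-1,0,0,0,0,0,0]]}}

```text
time: 5.22
tcp_pos: [0.5309, -0.2086, 0.0146]
ee_rot: [0.105, 0.995, -0.0, 0.001]
force: [-0.3, 0.3, 5.3]
finger_gap: 0.0114
grasp_force: 59.7
```

>>> {"op": "move_arm", "data": {"moves": [[-1,0,0,-1.0,0,0,0],[-1,0,0,-2.5,0,0,0],[-1,0,0,-3.5,0,0,0],[-1,0,0,-4,0,0,0],[-1,0,0,-4,0,0,0],[-1,0,0,-4,0,0,0],[-1,0,0,-2.5,0,0,0],[-1,0,0,0,0,0,0]]}}

```text
time: 5.88
tcp_pos: [0.5335, -0.2098, 0.2363]
ee_rot: [0.105, 0.994, -0.002, 0.006]
force: [1.3, -1.0, 0.4]
finger_gap: 0.0112
grasp_force: 58.9
```

```bash
python3 - <<'E'
from h import *
C=Cam("wrist");im=robot.capture("wrist");cv2.imwrite("pics/w5.png",im)
o=robot.observe();A=R.from_quat(o["ee_rot"]);print(o["tcp_pos"],o["ee_rot"],o["finger_gap"],o["force"],o["joint_pos"])
for x,n in((.038,"near"),(-.038,"far")):
    for z in(.004,.009,.014): print(n,z,C.px(o["tcp_pos"]+A.apply([x,0,z])).round(1))
cv2.imwrite("pics/c5.png",cv2.resize(im[180:330,230:430],None,fx=4,fy=4,interpolation=cv2.INTER_CUBIC))
E
```

```text
[ 0.5317524  -0.20898803  0.23269435] [ 0.10453895  0.99451219 -0.00140624  0.00389162] 0.010996936931912818 [ 0.22259071  0.17238425 -1.00707708] [-4.50678574e-01  1.99297935e-01  1.76733882e+00 -7.24209226e-06
  1.16668007e+00 -1.81200969e+00]
near 0.004 [322.5 174.2]
near 0.009 [322.5 172.4]
near 0.014 [322.5 170.7]
far 0.004 [322.5 294.8]
far 0.009 [322.5 289.9]
far 0.014 [322.5 285.3]
```

View pics/c5.png

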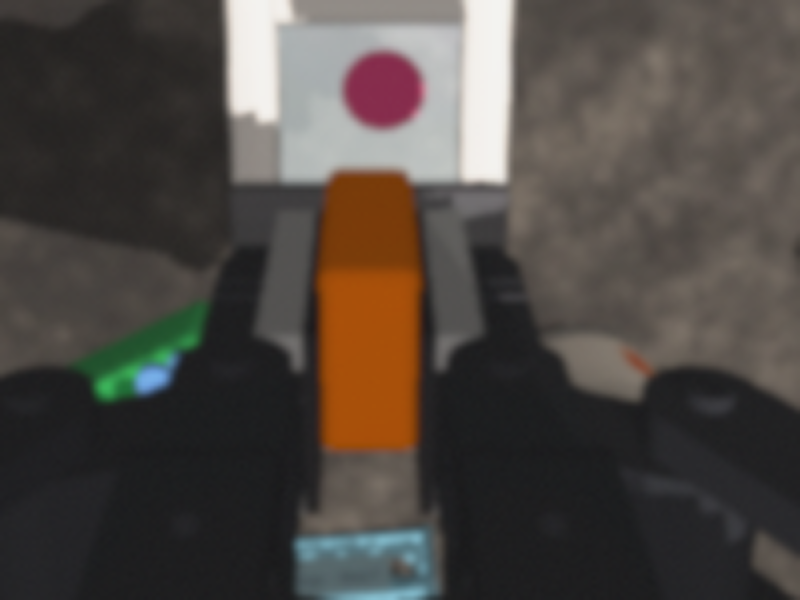

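The slide is gripped squarely: side edges at crop x=228 and 513 (centred), fin top edges at y=270 and 450, bar near edge at y=184, fin base at y=172. From these I'll solve its offset and pitch in the hand.

```bash
python3 - <<'E'
from h import *
from scipy.optimize import least_squares
C=Cam("wrist");im=cv2.imread("pics/w5.png")
o=robot.observe();A=R.from_quat(o["ee_rot"]);t=o["tcp_pos"]
g=cv2.cvtColor(im,cv2.COLOR_BGR2GRAY).astype(float)
col=g[130:200,345:354].mean(1);d=np.diff(cv2.GaussianBlur(col[:,None],(1,5),0)[:,0]);e=130+d.argmax()+.5;print("near end row",e,d.max())
obs=[(.038,.005,e),(.008,.009,226),(.012,.009,223),(.012,.043,247.5),(-.012,.043,292.5)]
def px(p,x,h): # tool z = zo - h ; pitch about tool y
    q=R.from_rotvec([0,p[2],0]).apply([x,0,-h]); return C.px(t+A.apply(np.array([p[0],0,p[1]])+q))[1]
f=lambda p:np.append([px(p,x,h)-v for x,h,v in obs],p[2]/.03)
s=least_squares(f,[0,.013,0],x_scale=[.01,.01,.05]);print("xo,zo",s.x[:2],"pitch",np.degrees(s.x[2]),"res",s.fun.round(2))
E
```

```text
near end row 173.5 31.68749999999997
xo,zo [0.00091054 0.01680921] pitch -0.011024660815179962 res [ 0.94  1.12 -2.41 -0.22  0.51 -0.01]
```

```bash
cat >> h.py <<'E'
SL,AZ=np.radians(23.2),np.radians(10.9); CF=np.array([.5432,.1477,.1038])
u=np.array([np.cos(SL)*np.cos(AZ),np.cos(SL)*np.sin(AZ),np.sin(SL)]);yl=np.array([-np.sin(AZ),np.cos(AZ),0]);nn=np.cross(u,yl)
RT=R.from_matrix(np.c_[-u,yl,-nn])
def goal(h): return CF+nn*(.015+h)+u*.001
E
python3 - <<'E'
from h import *
print(goal(.08));plan(goal(.08),None,12);plan(goal(.08),RT,6)
E
```

```text
[0.50735326 0.14079701 0.1915118 ]
total [ 9.69 33.71  3.97] [0. 0. 0.] rows 12 per row [0.808 2.81  0.331] [0. 0. 0.] t 5.9333
total [ 9.69 33.71  3.97] [ -4.84 -22.46 -22.54] rows 6 per row [1.615 5.619 0.662] [-0.806 -3.743 -3.756] t 5.9333
```

>>> {"op": "move_arm", "data": {"moves": [[-1,0.4,1.4,0,0,0,0],[-1,0.8,2.8,0,0,0,0],[-1,0.8,2.8,0,0,0,0],[-1,0.8,2.8,0,0,0,0],[-1,0.8,2.8,0,0,0,0],[-1,0.8,2.8,0,0,0,0],[-1,0.8,2.8,0,0,0,0],[-1,0.8,2.8,0,0,0,0]]}}

```text
time: 6.6
tcp_pos: [0.5114, 0.0122, 0.225]
ee_rot: [0.105, 0.995, 0.0, -0.003]
force: [0.1, 0.9, 0.2]
finger_gap: 0.011
grasp_force: 58.9
```

>>> {"op": "move_arm", "data": {"moves": [[-1,0.8,2.8,0,0,0,0],[-1,0.8,2.8,0,0,0,0],[-1,0.8,2.8,0,0,0,0],[-1,0.8,2.8,0,0,0,0],[-1,0.5,1.5,0,0,0,0],[-1,0,0,0,0,0,0]]}}

```text
time: 7.1
tcp_pos: [0.5014, 0.1451, 0.2251]
ee_rot: [0.103, 0.995, -0.0, -0.003]
force: [-0.4, -0.8, -1.4]
finger_gap: 0.0107
grasp_force: 58.9
```

>>> {"op": "move_arm", "data": {"moves": [[-1,0,0,0,-0.7,-3.2,-3.2],[-1,0,0,0,-0.7,-3.2,-3.2],[-1,0,0,0,-0.7,-3.2,-3.2],[-1,0,0,0,-0.7,-3.2,-3.2],[-1,0,0,0,-0.7,-3.2,-3.2],[-1,0,0,0,-0.7,-3.2,-3.2],[-1,0,0,0,-0.6,-3.3,-3.3],[-1,0,0,0,0,0,0]]}}

```text
time: 7.77
tcp_pos: [0.4998, 0.1405, 0.2236]
ee_rot: [-0.092, 0.977, 0.02, 0.193]
force: [-1.3, 0.6, -1.8]
finger_gap: 0.0109
grasp_force: 58.9
```

```bash
python3 - <<'E'
from h import *
print(robot.observe()["tcp_pos"],robot.observe()["finger_gap"],robot.observe()["joint_pos"].round(2));plan(goal(.03),RT)
E
```

```text
[0.49984056 0.14045937 0.22363324] 0.010934007131675466 [ 0.19 -0.11  2.16  0.01  0.7  -1.58]
total [ 0.47 -0.14  8.25] [ 0.19 -0.79 -0.13] rows 3 per row [ 0.156 -0.046  2.751] [ 0.062 -0.264 -0.045] t 7.7667
```

>>> {"op": "move_arm", "data": {"moves": [[-1,0.1,0,1.5,0.1,-0.4,0],[-1,0.1,0,2.0,0,-0.3,0],[-1,0.1,-0.1,2.0,0,0,0],[-1,0.1,0,1.5,0,0,0],[-1,0,0,1.2,0,0,0],[-1,0,0,0,0,0,0],[-1,0,0,0,0,0,0],[-1,0,0,0,0,0,0]]}}

```text
time: 8.43
tcp_pos: [0.5332, 0.1463, 0.1511]
ee_rot: [-0.091, 0.975, 0.02, 0.203]
force: [0.3, 0.2, -0.3]
finger_gap: 0.0108
grasp_force: 58.9
```

```bash
python3 - <<'E'
from h import *
C=Cam("wrist");im=robot.capture("wrist");s=robot.capture("scene");cv2.imwrite("pics/w6.png",im);cv2.imwrite("pics/s6.png",s)
print(robot.observe()["tcp_pos"]);plan(goal(.03),RT)
print("win px",C.px(CF+u*.028-yl*.012),C.px(CF-u*.028-yl*.012),C.px(CF-u*.028+yl*.012))
cv2.imwrite("pics/c6.png",np.hstack([cv2.resize(im[130:280,222:422],(533,400),interpolation=cv2.INTER_CUBIC),cv2.resize(s[155:215,290:330],(267,400),interpolation=cv2.INTER_CUBIC)]))
E
```

```text
[0.53365993 0.14654329 0.15210188]
total [ 0.92 -0.07  0.31] [ 0.1   0.43 -0.18] rows 1 per row [ 0.924 -0.07   0.31 ] [ 0.1    0.426 -0.179] t 8.5333
win px [304.93728854 241.36124476] [303.17056048 166.19771574] [338.3755066  166.03333524]
```

View pics/c6.png

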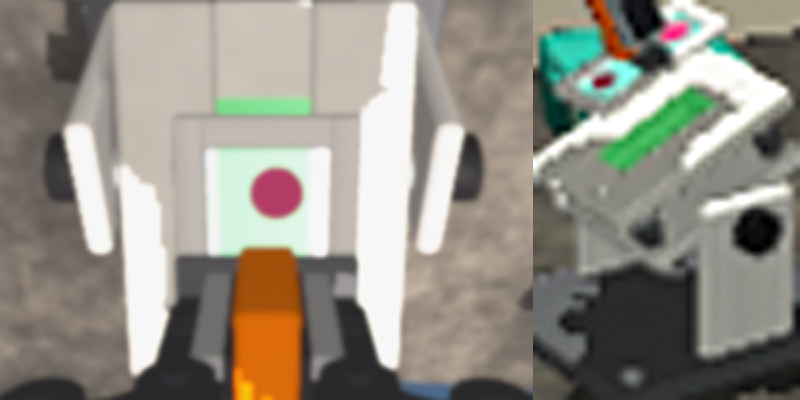

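Slide and face edges are parallel. The window edge is at row 166.4 against 166.2 predicted, and the lateral centring is within 1 mm. It still needs 9 mm down-slope before closing in.

>>> {"op": "move_arm", "data": {"moves": [[-1,0.5,-0.05,0.5,0.1,0.4,-0.2],[-1,0.4,0,0.8,0,0,0],[-1,0,0,0.8,0,0,0],[-1,0,0,0.5,0,0,0],[-1,0,0,0,0,0,0],[-1,0,0,0,0,0,0]]}}

```text
time: 9.03
tcp_pos: [0.5351, 0.1464, 0.123]
ee_rot: [-0.093, 0.975, 0.019, 0.199]
force: [0.1, 0.0, -0.9]
finger_gap: 0.0112
grasp_force: 58.9
```

```bash
python3 - <<'E'
from h import *
o=robot.observe();print(o["tcp_pos"],o["force"]);plan(goal(0),RT)
E
```

```text
[0.53506543 0.14638193 0.12303944] [ 0.12141671  0.02028232 -0.88561679]
total [-0.1  -0.02  0.59] [ 0.   -0.1   0.04] rows 1 per row [-0.1   -0.025  0.593] [ 0.004 -0.104  0.041] t 9.0333
```

Contact should come after about 6 mm. I'll go in slowly, watching the force.

>>> {"op": "move_arm", "data": {"moves": [[-1,-0.1,0,0.15,0,0,0],[-1,0,0,0.15,0,0,0],[-1,0,0,0.15,0,0,0],[-1,0,0,0.1,0,0,0],[-1,0,0,0.1,0,0,0],[-1,0,0,0,0,0,0],[-1,0,0,0,0,0,0],[-1,0,0,0,0,0,0]]}}

```text
time: 9.7
tcp_pos: [0.539, 0.1471, 0.1186]
ee_rot: [-0.093, 0.975, 0.019, 0.2]
force: [-0.1, 0.6, 1.4]
finger_gap: 0.0111
grasp_force: 59.2
```

```bash
python3 - <<'E'
from h import *
o=robot.observe();print(o["tcp_pos"],o["force"],"normal",o["force"]@nn,o["wrist_torque"]);plan(goal(0),RT)
E
```

```text
[0.53897209 0.14712803 0.11856605] [-0.06154073  0.6251476   1.40065474] normal 1.2646284789108657 [-0.12223216  0.17311778 -0.01335985]
total [ 0.09 -0.02  0.02] [0.   0.01 0.04] rows 1 per row [ 0.09  -0.024  0.025] [0.003 0.009 0.043] t 9.7
```

The baseline-corrected force is about 2 N, so contact is right at the predicted depth. I'll press about 5 mm.

>>> {"op": "move_arm", "data": {"moves": [[-1,0,0,0.1,0,0,0],[-1,0,0,0.1,0,0,0],[-1,0,0,0.1,0,0,0],[-1,0,0,0.1,0,0,0],[-1,0,0,0.1,0,0,0],[-1,0,0,0,0,0,0],[-1,0,0,0,0,0,0],[-1,0,0,0,0,0,0]]}}

```text
time: 10.37
tcp_pos: [0.5409, 0.1475, 0.1139]
ee_rot: [-0.093, 0.975, 0.019, 0.2]
force: [-2.5, -1.5, 5.2]
finger_gap: 0.0111
grasp_force: 59.8
```

```bash
python3 - <<'E'
from h import *
for _ in range(3):
    o=robot.observe();C=Cam("wrist");im=robot.capture("wrist");print(o["tcp_pos"],"normal",o["force"]@nn,o["wrist_torque"].round(2));plan(goal(0),RT)
s=robot.capture("scene");cv2.imwrite("pics/w7.png",im)
cv2.imwrite("pics/c7.png",np.hstack([cv2.resize(im[130:280,222:422],(533,400),interpolation=cv2.INTER_CUBIC),cv2.resize(s[155:215,290:330],(267,400),interpolation=cv2.INTER_CUBIC)]))
E
```

```text
[0.54089616 0.1475214  0.11390294] normal 5.853492781559057 [-0.1   0.19  0.03]
total [ 0.09 -0.02 -0.48] [0.   0.   0.04] rows 1 per row [ 0.086 -0.023 -0.481] [0.003 0.002 0.041] t 10.4167
[0.54089625 0.14748765 0.11389714] normal 5.276945360200493 [-0.09  0.14 -0.03]
total [ 0.08 -0.03 -0.48] [0.   0.   0.05] rows 1 per row [ 0.083 -0.025 -0.482] [0.004 0.001 0.046] t 10.4667
[0.5408666  0.14750707 0.1138827 ] normal 5.066081393436905 [-0.12  0.12 -0.05]
total [ 0.09 -0.02 -0.48] [0.   0.01 0.04] rows 1 per row [ 0.087 -0.024 -0.481] [0.004 0.005 0.042] t 10.5167
```

View pics/c7.png

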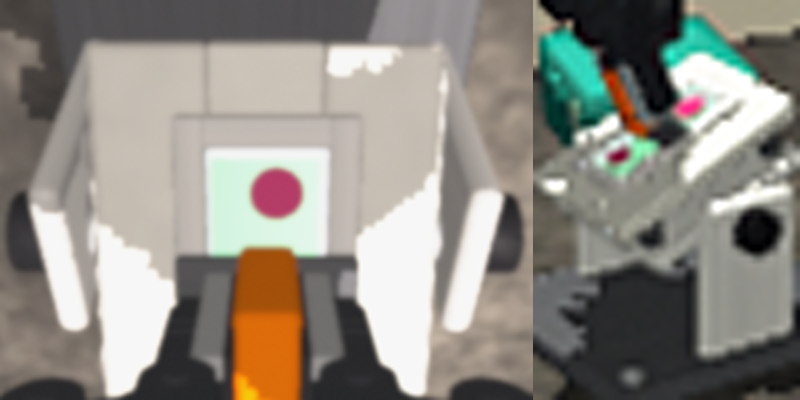

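The slide lies flush on the face. Its side edges at x=174 and 357 are centred within the face's 88 to 443, and the lower margin of about 14.4 mm compares with 14 ideal. Normal force is about 5–6 N at about 5 mm of travel and steady, so I'm handing in.

```bash
python3 -c "
from station import robot
print(robot.sign_off())"
```

```text
the job is handed in; nothing more can be done
None
```

The job is handed in with the slide still gripped and held flush over the green window, long side up the slope, pressing at about 5–6 N with the face about 5 mm in; sign-off gave no verdict.

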